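# Restock the stain-bottle lane, oldest bottle to the front

## Task

One lane of the reagent rack holds a single round stain bottle, left at the back under the wire shelf: draw this old bottle forward until it stands close up to the lane's front lip. Then take the new bottle of the same shape from the delivery tray and stand it in the same lane behind the old one. Keep both bottles upright, set them down rather than dropping them, and leave the other stock and supplies where they are.

Things in the scene. Friction and masses are not known exactly. Their poses are not given: they have to be found in the camera images.
- rack: Fixed reagent rack: three-lane deck on a 70 mm plinth, the deck's top 82 mm above the bench. Origin: deck centre at bench level; x to the rear (away from the robot), y left. Lanes: x -85 to +85 mm, 80 mm wide, centred at y = +88, 0, -88; dividers 8 mm thick, 24 high; front lip 6 thick, 18 high, rear stop 34 high (above the deck). Uprights 24 square, 520 tall at x +105, y +-195; plinth x -92 to +120, y +-211
- shelf_edge (a point): Middle of the front edge, on the underside, of the steel wire shelf that lies over the rear of the lanes: 420 mm above the bench, at the rack's x = +20 mm. The shelf runs from there 97 mm to the rear, is 8 mm thick and 414 mm wide; two boxes stand on it. Forward of it the lanes are open above. Axes as the rack's
- lane_left (a point): Front end of the lane at the rack's y = +88 mm: on the deck's top, at the inner face of the front lip, mid-lane. Axes as the rack's (x runs to the rear along the lane)
- lane_mid (a point): The same for the lane at the rack's y = 0
- lane_right (a point): The same for the lane at the rack's y = -88 mm
- old_bottle: Old stain bottle: round amber glass, paper label, black screw cap; 92 mm tall, 0.13 to 0.25 kg. Body 58 mm in diameter up to 50 mm, tapering to a 40 mm neck at 64 to 68 mm; cap 44 mm in diameter, 68 to 92 mm up. Origin: centre of its underside, z up. Alone in one of the lanes (which one varies), 105 to 133 mm behind the lip; the other lanes hold two jars and two square bottles
- new_bottle: The new stain bottle, of the same shape and size; origin at the centre of its underside, z up. It stands in the delivery tray, in one of three places side by side; a specimen cup and a carton of slides stand in the other two
- tray: Grey delivery tray on a flat shipping carton (60 mm high), fixed on the bench, open above: 190 (x) by 290 (y) by 45 mm high, walls 4 mm thick (rim lips 10 mm outwards). Its floor's top is 65 mm, its rim 105 mm above the bench. Origin: its centre, at bench level. The three places lie at y = -88, 0 and +88 mm, within 25 mm of x = 0
- jar_back: Squat round amber jar, 60 mm in diameter, 60 mm tall, in one of the other lanes, rear; origin at the centre of its underside. Leave alone
- jar_front: The same jar shape, in front of it in that lane. Leave alone
- square_back: Square amber bottle, 54 by 54 mm, 102 mm tall over its narrow cap, in the third lane, rear; origin at the centre of its underside. Leave alone
- square_front: The same square bottle shape, in front of it in that lane. Leave alone
- specimen_cup: Clear specimen cup with a white lid, 64 mm in diameter over the lid, 74 mm tall, in the tray; origin at the centre of its underside. Leave alone
- slide_carton: Carton of microscope slides, 82 by 56 by 32 mm high, lying in the tray; origin at the centre of its underside. Leave alone
- slide_box: Grey slide box, 68 by 85 by 34 mm high, on the wire shelf; origin at the centre of its underside. Leave alone
- cover_glass_box: Cardboard box, 60 by 74 by 40 mm high, on the wire shelf; origin at the centre of its underside. Leave alone

How it is judged (in metres and radians):
On the way, in this order (a step that is already met when the one before it is completed fails the run):
1. the old bottle stands upright at the front lip of its lane (((y of old_bottle in the frame of lane_left between -0.02 and 0.02 m and z of old_bottle in the frame of lane_left between -0.004 and 0.006 m and angle between old_bottle's own z axis and vertical below 0.1 rad and x of old_bottle in the frame of lane_left between 0.02 and 0.044 m) or (y of old_bottle in the frame of lane_mid between -0.02 and 0.02 m and z of old_bottle in the frame of lane_mid between -0.004 and 0.006 m and angle between old_bottle's own z axis and vertical below 0.1 rad and x of old_bottle in the frame of lane_mid between 0.02 and 0.044 m) or (y of old_bottle in the frame of lane_right between -0.02 and 0.02 m and z of old_bottle in the frame of lane_right between -0.004 and 0.006 m and angle between old_bottle's own z axis and vertical below 0.1 rad and x of old_bottle in the frame of lane_right between 0.02 and 0.044 m))), for 0.2 s.
2. the new bottle stands upright behind it in the same lane (((y of old_bottle in the frame of lane_left between -0.02 and 0.02 m and z of old_bottle in the frame of lane_left between -0.004 and 0.006 m and angle between each of old_bottle, new_bottle's own z axis and vertical below 0.1 rad and x of old_bottle in the frame of lane_left between 0.02 and 0.044 m and y of new_bottle in the frame of lane_left between -0.02 and 0.02 m and z of new_bottle in the frame of lane_left between -0.004 and 0.006 m and x of new_bottle in the frame of lane_left between 0.082 and 0.15 m) or (y of old_bottle in the frame of lane_mid between -0.02 and 0.02 m and z of old_bottle in the frame of lane_mid between -0.004 and 0.006 m and angle between each of old_bottle, new_bottle's own z axis and vertical below 0.1 rad and x of old_bottle in the frame of lane_mid between 0.02 and 0.044 m and y of new_bottle in the frame of lane_mid between -0.02 and 0.02 m and z of new_bottle in the frame of lane_mid between -0.004 and 0.006 m and x of new_bottle in the frame of lane_mid between 0.082 and 0.15 m) or (y of old_bottle in the frame of lane_right between -0.02 and 0.02 m and z of old_bottle in the frame of lane_right between -0.004 and 0.006 m and angle between each of old_bottle, new_bottle's own z axis and vertical below 0.1 rad and x of old_bottle in the frame of lane_right between 0.02 and 0.044 m and y of new_bottle in the frame of lane_right between -0.02 and 0.02 m and z of new_bottle in the frame of lane_right between -0.004 and 0.006 m and x of new_bottle in the frame of lane_right between 0.082 and 0.15 m))), for 0.2 s.
At the end, for the whole second after the job is handed in: Both bottles stand released, at rest and upright (within 0.1 rad) on the deck of one lane, each within 20 mm of the lane's middle line: the old one with at most 15 mm between it and the front lip, the new one behind it with its whole base in the lane (((y of old_bottle in the frame of lane_left between -0.02 and 0.02 m and z of old_bottle in the frame of lane_left between -0.004 and 0.006 m and angle between each of old_bottle, new_bottle's own z axis and vertical below 0.1 rad and x of old_bottle in the frame of lane_left between 0.02 and 0.044 m and y of new_bottle in the frame of lane_left between -0.02 and 0.02 m and z of new_bottle in the frame of lane_left between -0.004 and 0.006 m and x of new_bottle in the frame of lane_left between 0.082 and 0.15 m) or (y of old_bottle in the frame of lane_mid between -0.02 and 0.02 m and z of old_bottle in the frame of lane_mid between -0.004 and 0.006 m and angle between each of old_bottle, new_bottle's own z axis and vertical below 0.1 rad and x of old_bottle in the frame of lane_mid between 0.02 and 0.044 m and y of new_bottle in the frame of lane_mid between -0.02 and 0.02 m and z of new_bottle in the frame of lane_mid between -0.004 and 0.006 m and x of new_bottle in the frame of lane_mid between 0.082 and 0.15 m) or (y of old_bottle in the frame of lane_right between -0.02 and 0.02 m and z of old_bottle in the frame of lane_right between -0.004 and 0.006 m and angle between each of old_bottle, new_bottle's own z axis and vertical below 0.1 rad and x of old_bottle in the frame of lane_right between 0.02 and 0.044 m and y of new_bottle in the frame of lane_right between -0.02 and 0.02 m and z of new_bottle in the frame of lane_right between -0.004 and 0.006 m and x of new_bottle in the frame of lane_right between 0.082 and 0.15 m)) and linear speed of each of old_bottle, new_bottle below 0.02 m/s and contact force between the fingers and old_bottle below 0.1 N and contact force between the fingers and new_bottle below 0.1 N); the robot touches nothing.
It fails at once if any other stock in the rack, tray or on the shelf is moved more than 20 mm (distance of any of jar_back, jar_front, square_back, square_front, specimen_cup, slide_carton, slide_box, cover_glass_box from where it was at the start of the episode above 0.02 m).
It fails at once if the old or the new bottle is tipped by more than 0.6 rad (angle between any of old_bottle, new_bottle's own z axis and vertical above 0.6 rad).
It fails at once if the old or the new bottle is dropped: faster than 0.6 m/s while not held ((linear speed of old_bottle above 0.6 m/s and contact force between the fingers and old_bottle below 0.1 N) or (linear speed of new_bottle above 0.6 m/s and contact force between the fingers and new_bottle below 0.1 N)).
It also fails if it takes over 67 s, if anything falls off the work surface, if the arm or the gripper's body presses on something with over 40 N, if the wrist force passes 120 N, or if a joint passes its speed limit or range.

## Robot

A 7-joint arm with a two-finger parallel gripper is mounted at the origin on the work surface. World frame = base frame: x ahead of the robot, y to its left, z up, the work surface at z = 0. Lengths are in mm, angles in rad, forces in N, time in s.
With the tool pointing down it reaches from about 425 to 950 mm from the base axis. Payload 4.7 kg.
Tool frame: the origin (TCP) lies midway between the tips of the shut fingers; the grasp point (between the pads) lies 19 mm behind it; z points along the fingers, y is the direction in which the jaws open and shut (so a half turn about z gives the same grasp; the last joint's range is limited). The gripper opens to 85 mm and grips with 20 to 120 N. Pads are 22 mm wide; open, the fingers measure 114 mm over their backs; the gripper's body (76 mm by 85 mm) begins 54 mm behind the grasp point. The pads swing forward as they close: fully open they stand 13 mm farther back than shut.
Start: joints at [1.09, 0.469, -0.049, 1.532, 0.024, 1.141, -0.082], TCP at [294.742, -607.269, 231.335] pointing down, gripper open.
Joint ranges: [-2.59, 2.59], [-0.33, 1.99], [-1.39, 1.29], [0.1, 2.45], [-1.04, 4.18], [0.21, 1.99], [-2.66, 2.66]. Speed limits (rad/s): [2.57, 2.57, 3.14, 3.14, 3.14, 3.14, 3.14].

## Interface

Orientations are given as a rotation vector (axis times angle).
In Python, from bench import * gives the robot as it stands.
- The arm moves only by the tool carry_out, never from a script. Its argument "commands" is a list of rows, each an object of numbers: "dx", "dy", "dz": the shift along the tool's x, y, z in units of 40 mm (1.0 is 40 mm); "rx", "ry", "rz": the turn, a rotation vector about the tool's x, y, z in units of 5 degrees (1.0 is 5 degrees). In form: [{"dx": .., "dy": .., "dz": .., "rx": .., "ry": .., "rz": ..}, ...]. A call has exactly 5 rows; each row shifts and turns the commanded pose from where the row before left it, along the tool's axes as they then stand; what a row does not reach is not made up. A row lasts 1/8 s, in which the tool goes at most 62.5 mm and 10.7 degrees, less where a joint would pass 70% of its speed; a pose out of reach is approached as far as the arm can. A call is refused whole if a number of a shift passes 1 or a number of a turn 1, either way. A call with a gripper value outside its range is refused whole. "jaw" is the opening, from 0 (shut) to 1 (fully open), set as the call begins (left out, the last holds). The fingers move at their own pace and stop on an object; "squeeze" is the grip in N (left out, the last holds). Time passes only in rows, so rows that do not move let the fingers close, or fill a call up. It gives the time, the measured TCP pose, the force and the opening at its end, in the units of the state.
- get_obs(): the state, without advancing time (a new reading comes with each control period).
- snapshot(name): name is "scene" or "top" or "wrist"; returns (picture, depth): 400x640x3 uint8, red, green, blue; 400x640 float32, mm along the optical axis (not along the pixel's ray), 0 where there is no reading.
- camera_info(name): a dict with "vfov" (degrees; the focal length in pixels is half the picture's height over the tangent of half this angle, whatever the lens; pixels are square), "cx", "cy" (the principal point, pixels), "eye" and "orientation" of the camera in the world. Camera axes: x right, y down, z forward; pixel columns grow to the right and rows downward; lengths in mm; the calibration is good to about 2 mm. A picture is of the moment at which its call begins: read the wrist's pose just before it. camera_info takes no time and is no camera call; for the wrist camera it gives the pose at the moment of the call.
- job_done(): hands the job in, once; it reports no verdict.
The state is a dict: "time": time; "joints": joint angles; "joint_velocities": joint speeds; "effort": joint torques, N m; "position": TCP position; "eef_rot": TCP orientation; "ft_force": force on the tool from outside, world axes, zero at the start; "moment": the same for the moment, N m; "grip_width": finger opening in mm.
Only numpy, scipy, OpenCV 4.12 (cv2) and the standard library are available. Lean on these libraries where they do the work, as an engineer would, in place of code of your own. Each camera call takes 0.05 s, during which the arm holds its last target. There are 200 camera calls.

## Working session

There is one attempt and no reset: what is moved stays moved. The work goes in short steps, Python scripts to look and compute and a tool call to move; the robot and the scene stay as the last step left them, time stands still between calls to the robot, and variables do not carry over. Pictures are saved under pics/ and viewed, about 8 in all and at most 12, crops included, and the job is handed in when it is done.

Besides the shell and the picture viewer there is one more tool, called after "Call:" as name([rows], argument=value, ...), one row to a line, values as JSON. carry_out: Moves the arm, as the interface text tells. Its arguments: {"type":"object","properties":{"commands":{"type":"array","items":{"type":"object","properties":{"dx":{"type":"number"},"dy":{"type":"number"},"dz":{"type":"number"},"rx":{"type":"number"},"ry":{"type":"number"},"rz":{"type":"number"}}}},"jaw":{"type":"number"},"squeeze":{"type":"number"}},"required":["commands"]}

```bash
mkdir -p pics; cat > h.py <<'E'
from bench import *
import numpy as np, cv2
from scipy.spatial.transform import Rotation as R
def cam(n):
    c=camera_info(n); f=200/np.tan(np.radians(c["vfov"])/2)
    o=np.array(c["orientation"]); M=o if o.shape==(3,3) else R.from_rotvec(o).as_matrix()
    return c,f,M,np.array(c["eye"])
def cloud(n,d,k=None):
    c,f,M,e=k or cam(n)
    v,u=np.mgrid[0:400,0:640]
    P=np.stack([(u-c["cx"])/f*d,(v-c["cy"])/f*d,d],-1)@M.T+e
    P[d==0]=np.nan
    return P
def shot(n,name,scale=1.25):
    k=cam(n); p,d=snapshot(n)
    cv2.imwrite(f"pics/{name}.png",cv2.resize(p[...,::-1],None,fx=scale,fy=scale))
    np.save(f"{name}.npy",cloud(n,d,k)); return p,d
E
python3 - <<'E'
from h import *
for n in("scene","top"): print(n,camera_info(n)); shot(n,n)
print(get_obs())
E
```

```text
scene {'vfov': 43.68145588324234, 'cx': 324.094952962391, 'cy': 203.53087893736762, 'eye': array([1527.31122512,  693.72866288, 1198.50841477]), 'orientation': array([-1.18144317, -2.2257146 ,  1.0488044 ])}
top {'vfov': 49.5669403584984, 'cx': 322.07145777474574, 'cy': 204.21592780191256, 'eye': array([ 381.82634132,   62.6502314 , 1588.40452929]), 'orientation': array([-2.16443388,  2.12189793, -0.15577498])}
{'time': 0.1, 'joints': array([ 1.09007735,  0.46937431, -0.0486243 ,  1.53356659,  0.02412059,
        1.14102383, -0.08230539]), 'joint_velocities': array([ 5.20718908e-05, -3.77874083e-03, -5.48661232e-04, -3.17887435e-03,
        1.05368498e-03, -9.68095744e-04,  8.37445154e-05]), 'effort': array([ 1.52406225e-03, -5.11509776e+01, -4.67321137e-02, -2.38389766e+01,
        1.07408859e-02,  4.30668777e-03, -1.96478277e-05]), 'position': array([ 294.49881367, -606.77985706,  230.36068966]), 'eef_rot': array([-3.06006693e+00, -7.03397261e-01,  7.32169320e-04]), 'ft_force': array([-1.05020585, -0.50434949, -0.35040163]), 'moment': array([-0.02538959,  0.01586129, -0.02294536]), 'grip_width': 85.07900971051734}
```

View pics/top.png

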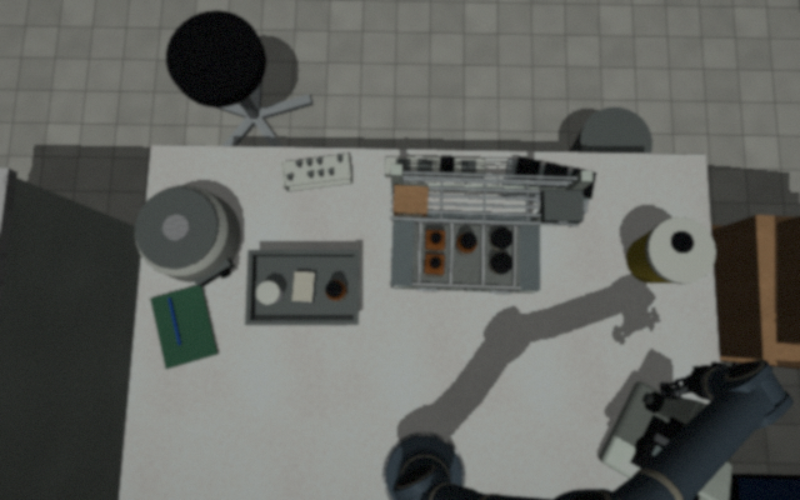

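View pics/scene.png

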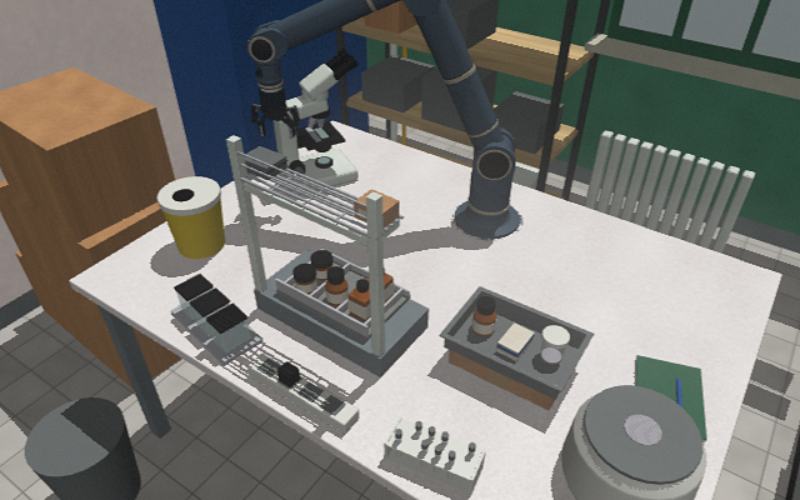

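The old bottle is in the middle lane (cap at about 467,240 in the top view). The new bottle is in the tray's right-hand place (336,288). I'll measure both now.

```bash
python3 - <<'E'
from h import *
T=np.load("top.npy");S=np.load("scene.npy")
def reg(P,x0,x1,y0,y1,zlo,zhi):
    Q=P[int(y0/1.25):int(y1/1.25),int(x0/1.25):int(x1/1.25)].reshape(-1,3)
    Q=Q[(Q[:,2]>zlo)&(Q[:,2]<zhi)];
    if len(Q)==0: return print('none')
    print(len(Q),Q.min(0).round(),Q.max(0).round(),np.median(Q,0).round(1), 'mid',((Q.min(0)+Q.max(0))/2).round(1))
print("tray rim");reg(T,235,370,230,335,100,111)
Q=T[180:265,190:295].reshape(-1,3);Q=Q[(Q[:,2]>100)&(Q[:,2]<111)];print(cv2.minAreaRect(Q[:,:2].astype(np.float32)))
print("new cap");reg(T,315,360,265,310,150,165)
print("new cap scene");reg(S,465,505,285,315,150,165)
print("old cap top");reg(T,450,485,222,260,168,182)
print("old cap scene");reg(S,320,352,260,290,168,182)
print("deck mid lane");reg(T,455,482,255,285,70,95)
# deck lip/divider edges
for yy in (279,283,286,288,290,292): 
    print(yy,[T[int(yy/1.25),int(x/1.25)].round().tolist() for x in (425,467,505)])
print("shelf front");
for x in (440,480,520): print([T[int(y/1.25),int(x/1.25)].round().tolist() for y in (214,217,220)])
E
python3 - <<'E'
import cv2
a=cv2.imread('pics/top.png')[185:325,235:590]; cv2.imwrite('pics/crop.png',cv2.resize(a,None,fx=2.25,fy=2.25,interpolation=2))
E
```

```text
tray rim
1003 [403. 185. 100.] [616. 500. 111.] [515.9 347.4 104.2] mid [509.2 342.2 105.5]
((509.5592041015625, 342.32470703125), (207.3854522705078, 311.39874267578125), 1.2364389896392822)
new cap
126 [482. 230. 151.] [522. 270. 163.] [502.1 249.7 155.1] mid [502.  249.6 157. ]
new cap scene
134 [484. 233. 150.] [529. 276. 161.] [507.7 255.  156.3] mid [506.7 254.5 155.5]
old cap top
134 [ 616. -126.  168.] [658. -86. 181.] [ 637.5 -106.1  172.7] mid [ 637.3 -106.3  174.4]
old cap scene
120 [ 616. -124.  168.] [663. -81. 181.] [ 642.2 -100.4  175. ] mid [ 639.8 -102.6  174.3]
deck mid lane
502 [ 529. -150.   71.] [612. -78.  92.] [ 570.3 -113.8   81. ] mid [ 570.2 -113.6   81.3]
279 [[541.0, 5.0, 81.0], [544.0, -110.0, 78.0], [546.0, -219.0, 78.0]]
283 [[530.0, 5.0, 84.0], [533.0, -110.0, 82.0], [536.0, -220.0, 74.0]]
286 [[522.0, 6.0, 100.0], [524.0, -108.0, 99.0], [528.0, -218.0, 82.0]]
288 [[518.0, 5.0, 72.0], [519.0, -110.0, 81.0], [520.0, -216.0, 94.0]]
290 [[512.0, 4.0, 53.0], [516.0, -115.0, 40.0], [514.0, -217.0, 86.0]]
292 [[513.0, 2.0, 2.0], [516.0, -120.0, -4.0], [514.0, -224.0, 47.0]]
shelf front
[[732.0, -36.0, 66.0], [644.0, -13.0, 420.0], [635.0, -13.0, 426.0]]
[[650.0, -100.0, 430.0], [727.0, -151.0, 63.0], [636.0, -100.0, 429.0]]
[[651.0, -187.0, 430.0], [728.0, -265.0, 67.0], [716.0, -264.0, 72.0]]
```

View pics/crop.png

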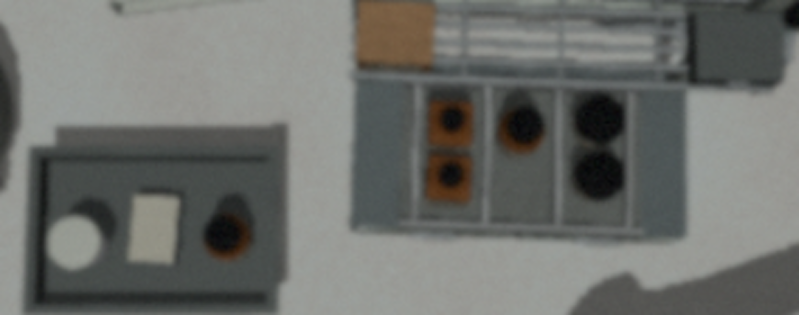

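```bash
python3 - <<'E'
from h import *
c,f,M,e=cam("top")
def ray(cx,cy,z):
    u=(cx/2.25+235+.5)/1.25-.5; v=(cy/2.25+185+.5)/1.25-.5
    d=M@np.array([(u-c["cx"])/f,(v-c["cy"])/f,1]); return (e+d*(z-e[2])/d[2])[:2].round(1)
for n,a,b in (("divL",(417,85),(415,222)),("div1",(487,90),(486,222)),("div2",(557,90),(556,228)),("divR",(629,95),(627,230))):
    print(n,ray(*a,106),ray(*b,106))
print("lip",ray(405,222,100),ray(640,231,100))
print("plinth front",ray(350,231,70),ray(686,238,70))
print("shelf front",ray(357,76,428),ray(690,86,428))
print("caps old",ray(523,127,174),"new",ray(224,234,157))
E
```

```text
divL [695.7  21.7] [525.1  21.6]
div1 [691.1 -65.2] [526.8 -65.1]
div2 [ 692.8 -152. ] [ 521.2 -150.5]
divR [ 688.2 -241.2] [ 520.4 -237. ]
lip [525.4  33.6] [ 520.1 -254.1]
plinth front [515.7 101.6] [ 515.2 -317.8]
shelf front [635.3  89.1] [ 631.8 -234.5]
caps old [ 633.3 -102. ] new [501.5 247.5]
```

Call:
carry_out([
  {"rz": 1, "dz": -0.4},
  {"rz": 1, "dz": -0.4},
  {"rz": 1, "dz": -0.4},
  {"rz": 1, "dz": -0.4},
  {"rz": 1, "dz": -0.4},
], jaw=1, squeeze=40)

```text
invalid input
```

Call:
carry_out([
  {"rz": 0.28, "dx": 0.36, "dy": -0.84},
  {"dx": 0.36, "dy": -0.84},
  {"dx": 0.36, "dy": -0.84},
  {"dx": 0.36, "dy": -0.84},
  {"dx": 0.36, "dy": -0.84},
])

```text
invalid input
```

Call:
carry_out([
  {"dx": 0.36, "dy": -0.84},
  {"dx": 0.36, "dy": -0.84},
  {"dx": 0.36, "dy": -0.84},
  {"dx": 0.36, "dy": -0.84},
  {"dx": 0.36, "dy": -0.84},
])

```text
invalid input
```

Call:
carry_out([
  {"dx": 0.36, "dy": -0.84},
  {"dx": 0.36, "dy": -0.84},
  {"dx": 0.36, "dy": -0.84},
  {"dx": 0.36, "dy": -0.84},
  {"dx": 0.36, "dy": -0.84},
])

```text
invalid input
```

Call:
carry_out([
  {"dx": 0, "dy": 0, "dz": -0.4, "rx": 0, "ry": 0, "rz": 1},
  {"dx": 0, "dy": 0, "dz": -0.4, "rx": 0, "ry": 0, "rz": 1},
  {"dx": 0, "dy": 0, "dz": -0.4, "rx": 0, "ry": 0, "rz": 1},
  {"dx": 0, "dy": 0, "dz": -0.4, "rx": 0, "ry": 0, "rz": 1},
  {"dx": 0, "dy": 0, "dz": -0.4, "rx": 0, "ry": 0, "rz": 1},
], jaw=1, squeeze=40)

```text
time: 0.72
position: [294.6, -607.0, 311.2]
eef_rot: [-3.141, -0.02, 0.001]
ft_force: [0.5, -0.6, 1.1]
grip_width: 85.3
```

All six keys are required.

Call:
carry_out([
  {"dx": 0.36, "dy": -0.84, "dz": 0, "rx": 0, "ry": 0, "rz": 0.26},
  {"dx": 0.36, "dy": -0.84, "dz": 0, "rx": 0, "ry": 0, "rz": 0},
  {"dx": 0.36, "dy": -0.84, "dz": 0, "rx": 0, "ry": 0, "rz": 0},
  {"dx": 0.36, "dy": -0.84, "dz": 0, "rx": 0, "ry": 0, "rz": 0},
  {"dx": 0.36, "dy": -0.84, "dz": 0, "rx": 0, "ry": 0, "rz": 0},
])

```text
time: 1.35
position: [367.4, -438.1, 310.9]
eef_rot: [-3.141, 0.011, 0.001]
ft_force: [0.8, -0.7, 0.2]
grip_width: 85.3
```

Call:
carry_out([
  {"dx": 0.36, "dy": -0.84, "dz": 0, "rx": 0, "ry": 0, "rz": 0},
  {"dx": 0.36, "dy": -0.84, "dz": 0, "rx": 0, "ry": 0, "rz": 0},
  {"dx": 0.36, "dy": -0.84, "dz": 0, "rx": 0, "ry": 0, "rz": 0},
  {"dx": 0.36, "dy": -0.84, "dz": 0, "rx": 0, "ry": 0, "rz": 0},
  {"dx": 0.36, "dy": -0.84, "dz": 0, "rx": 0, "ry": 0, "rz": 0},
])

```text
time: 1.98
position: [440.5, -270.7, 311.0]
eef_rot: [-3.141, 0.011, 0.001]
ft_force: [0.1, 0.0, 0.4]
grip_width: 85.6
```

Call:
carry_out([
  {"dx": 0.36, "dy": -0.84, "dz": 0, "rx": 0, "ry": 0, "rz": 0},
  {"dx": 0.36, "dy": -0.84, "dz": 0, "rx": 0, "ry": 0, "rz": 0},
  {"dx": 0.36, "dy": -0.84, "dz": 0, "rx": 0, "ry": 0, "rz": 0},
  {"dx": 0.36, "dy": -0.84, "dz": 0, "rx": 0, "ry": 0, "rz": 0},
  {"dx": 0.36, "dy": -0.84, "dz": 0, "rx": 0, "ry": 0, "rz": 0},
])

```text
time: 2.6
position: [513.7, -103.4, 311.0]
eef_rot: [3.142, -0.011, -0.001]
ft_force: [0.6, 0.2, 0.2]
grip_width: 85.6
```

Call:
carry_out([
  {"dx": 0, "dy": 0, "dz": 0, "rx": 0, "ry": 1, "rz": 0},
  {"dx": 0, "dy": 0, "dz": 0, "rx": 0, "ry": 1, "rz": 0},
  {"dx": 0, "dy": 0, "dz": 0, "rx": 0, "ry": 1, "rz": 0},
  {"dx": 0, "dy": 0, "dz": 0, "rx": 0, "ry": 1, "rz": 0},
  {"dx": 0, "dy": 0, "dz": 0, "rx": 0, "ry": 1, "rz": 0},
])

```text
time: 3.22
position: [513.2, -104.5, 311.1]
eef_rot: [3.065, -0.011, 0.683]
ft_force: [-0.2, 0.5, -0.6]
grip_width: 85.3
```

```bash
cat >> h.py <<'E'
def delta(tcp=None,grasp=None):
    """print world->tool units shift to bring TCP (or grasp point) to a world point"""
    o=get_obs(); M=R.from_rotvec(o["eef_rot"]).as_matrix(); p=np.array(o["position"])
    if grasp is not None: tcp=np.array(grasp)+19*M[:,2]
    print("t",round(o["time"],2),"pos",p.round(1),"z",M[:,2].round(3),"y",M[:,1].round(3),"F",o["ft_force"].round(1),"w",round(o["grip_width"],1),"q",o["joints"].round(2))
    if tcp is not None: print("delta tool units",(M.T@(np.array(tcp)-p)/40).round(2))
E
python3 - <<'E'
from h import *
delta()
shot("wrist","w1"); print(camera_info("wrist"))
E
```

```text
t 3.23 pos [ 513.2 -104.5  311.1] z [ 0.425 -0.003 -0.905] y [-0.007 -1.     0.   ] F [-0.2  0.5 -0.6] w 85.3 q [ 0.44 -0.03 -0.27  2.05 -0.12  0.69 -1.34]
{'vfov': 71.74568769752136, 'cx': 319.7739111761209, 'cy': 203.42384052492062, 'eye': array([ 511.02470864, -105.27250861,  466.25533795]), 'orientation': array([-2.12273447,  2.14141544, -0.18182539])}
```

View pics/w1.png

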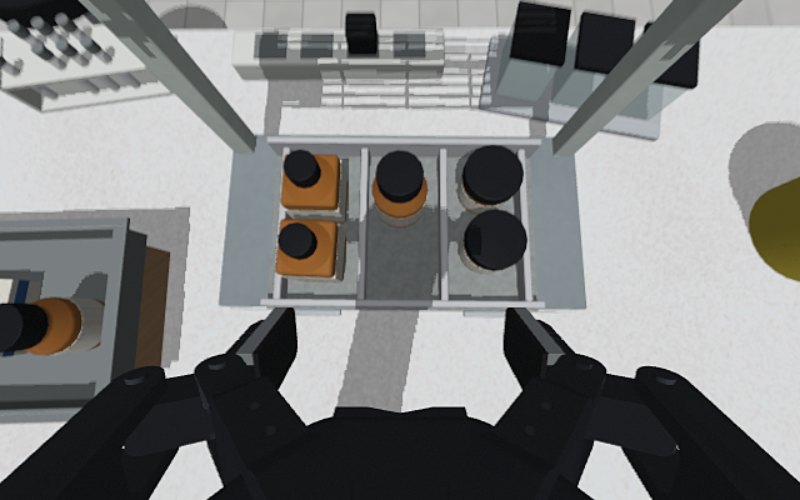

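```bash
python3 - <<'E'
from h import *
c,f,M,e=cam("wrist")
def ray(cx,cy,z):
    u=(cx+.5)/1.25-.5; v=(cy+.5)/1.25-.5
    d=M@np.array([(u-c["cx"])/f,(v-c["cy"])/f,1]); return (e+d*(z-e[2])/d[2])[:2].round(1)
print("cap",ray(400,173,174)); 
print("div1",ray(363.5,150,106),ray(363.5,300,106)); print("div2",ray(444,150,106),ray(444.5,300,106))
print("lip top",ray(270,302,100),ray(400,303,100),ray(535,303,100))
P=np.load("w1.npy"); Q=P[110:165,290:350].reshape(-1,3);Q=Q[(Q[:,2]>169)&(Q[:,2]<179)];print(Q.min(0),Q.max(0),len(Q))
Q=P[150:290,20:90].reshape(-1,3)
Q=P[236:285,0:80].reshape(-1,3);Q=Q[(Q[:,2]>152)&(Q[:,2]<162)];print(Q.min(0),Q.max(0),len(Q))
Q=P[235:245,300:345].reshape(-1,3);Q=Q[(Q[:,2]>96)&(Q[:,2]<104)];print("lip",Q.min(0),Q.max(0),len(Q))
delta(grasp=[637,-104,162])
E
```

```text
cap [ 635.2 -106.1]
div1 [691.6 -65.9] [525.6 -67.4]
div2 [ 690.8 -155.6] [ 524.8 -151.1]
lip top [524.6  31.5] [ 522.4 -105.1] [ 521.1 -246.7]
[ 617.23245131 -126.44715645  169.08150425] [660.34457095 -83.33380926 175.36985628] 1114
[482.93048228 228.95387769 152.05583269] [525.55037011 253.61406205 157.60967008] 648
lip [ 522.87455416 -136.74349304   97.1300663 ] [527.25141438 -78.58663917 100.9030093 ] 179
t 3.27 pos [ 510.7 -104.7  309.7] z [ 0.423 -0.004 -0.906] y [-0.008 -1.     0.   ] F [-3.8 -0.2 -1.6] w 85.4 q [ 0.44 -0.04 -0.27  2.06 -0.12  0.69 -1.34]
delta tool units [ 1.3  -0.04  5.16]
```

Call:
carry_out([
  {"dx": 0.66, "dy": 0, "dz": 0.3, "rx": 0, "ry": 0, "rz": 0},
  {"dx": 0.66, "dy": 0, "dz": 0.5, "rx": 0, "ry": 0, "rz": 0},
  {"dx": 0, "dy": 0, "dz": 0.8, "rx": 0, "ry": 0, "rz": 0},
  {"dx": 0, "dy": 0, "dz": 0.8, "rx": 0, "ry": 0, "rz": 0},
  {"dx": 0, "dy": 0, "dz": 0.6, "rx": 0, "ry": 0, "rz": 0},
], jaw=0.75)

```text
time: 3.9
position: [612.2, -105.1, 222.9]
eef_rot: [3.067, -0.011, 0.675]
ft_force: [0.1, -1.9, 0.9]
grip_width: 64.5
```

```bash
python3 - <<'E'
from h import *
shot("wrist","w2")
delta(grasp=[638,-105,161])
E
```

```text
t 3.95 pos [ 611.5 -104.7  219.9] z [ 0.416 -0.001 -0.909] y [-0.007 -1.    -0.002] F [ 0.1  0.9 -1.3] w 64.1 q [ 0.36  0.23 -0.28  1.98  0.04  0.51 -1.5 ]
delta tool units [-0.01  0.    2.09]
```

View pics/w2.png

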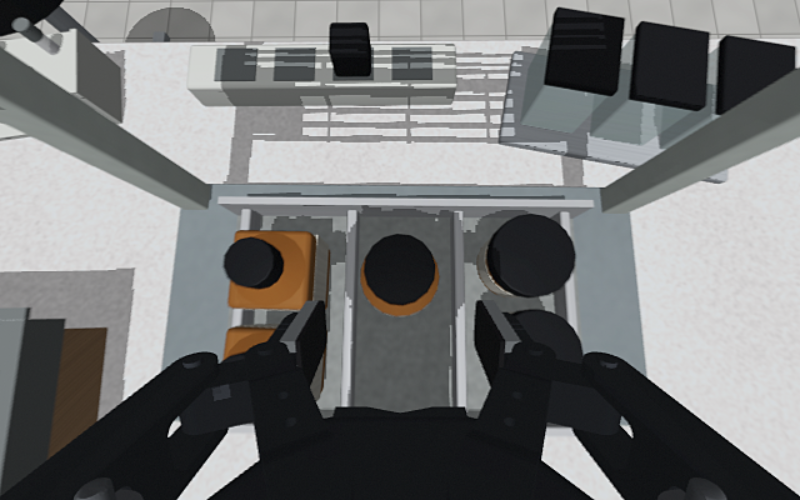

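The cap at (400,268) is centred between the pads, whose inner faces are at 325 and 476. Going in and closing.

Call:
carry_out([
  {"dx": 0, "dy": 0, "dz": 0.6, "rx": 0, "ry": 0, "rz": 0},
  {"dx": 0, "dy": 0, "dz": 0.6, "rx": 0, "ry": 0, "rz": 0},
  {"dx": 0, "dy": 0, "dz": 0.5, "rx": 0, "ry": 0, "rz": 0},
  {"dx": 0, "dy": 0, "dz": 0.35, "rx": 0, "ry": 0, "rz": 0},
  {"dx": 0, "dy": 0, "dz": 0, "rx": 0, "ry": 0, "rz": 0},
])

```text
time: 4.58
position: [646.6, -105.3, 149.5]
eef_rot: [3.066, -0.011, 0.677]
ft_force: [0.7, 0.1, 0.7]
grip_width: 63.6
```

Call:
carry_out([
  {"dx": 0, "dy": 0, "dz": 0, "rx": 0, "ry": 0, "rz": 0},
  {"dx": 0, "dy": 0, "dz": 0, "rx": 0, "ry": 0, "rz": 0},
  {"dx": 0, "dy": 0, "dz": 0, "rx": 0, "ry": 0, "rz": 0},
  {"dx": 0, "dy": 0, "dz": 0, "rx": 0, "ry": 0, "rz": 0},
  {"dx": 0, "dy": 0, "dz": 0, "rx": 0, "ry": 0, "rz": 0},
], jaw=0.3, squeeze=30)

```text
time: 5.2
position: [647.4, -105.5, 151.5]
eef_rot: [3.065, -0.011, 0.682]
ft_force: [-2.0, 1.8, 4.8]
grip_width: 43.2
```

```bash
python3 - <<'E'
from h import *
delta(grasp=[638,-105,161])
shot("scene","s2"); P=np.load("s2.npy")
E
```

```text
t 5.2 pos [ 647.4 -105.5  151.5] z [ 0.424 -0.003 -0.906] y [-0.007 -1.     0.   ] F [-2.   1.8  4.8] w 43.2 q [ 0.3   0.37 -0.23  1.98  0.11  0.36 -1.56]
delta tool units [-0.11 -0.01  0.16]
```

Call:
carry_out([
  {"dx": 0.04, "dy": 0, "dz": -0.09, "rx": 0, "ry": 0, "rz": 0},
  {"dx": -0.45, "dy": 0.03, "dz": -0.21, "rx": 0, "ry": 0, "rz": 0},
  {"dx": -0.45, "dy": 0.03, "dz": -0.21, "rx": 0, "ry": 0, "rz": 0},
  {"dx": -0.45, "dy": 0.03, "dz": -0.21, "rx": 0, "ry": 0, "rz": 0},
  {"dx": -0.44, "dy": 0, "dz": -0.21, "rx": 0, "ry": 0, "rz": 0},
])

```text
time: 5.88
position: [566.0, -108.7, 153.7]
eef_rot: [3.067, -0.012, 0.676]
ft_force: [-0.9, -0.5, -0.8]
grip_width: 42.9
```

Call:
carry_out([
  {"dx": 0, "dy": 0, "dz": 0, "rx": 0, "ry": 0, "rz": 0},
  {"dx": 0, "dy": 0, "dz": 0, "rx": 0, "ry": 0, "rz": 0},
  {"dx": -0.02, "dy": 0, "dz": 0.045, "rx": 0, "ry": 0, "rz": 0},
  {"dx": -0.02, "dy": 0, "dz": 0.045, "rx": 0, "ry": 0, "rz": 0},
  {"dx": 0, "dy": 0, "dz": 0, "rx": 0, "ry": 0, "rz": 0},
])

```text
time: 6.5
position: [568.7, -108.3, 151.5]
eef_rot: [3.065, -0.01, 0.682]
ft_force: [-2.8, 0.5, 4.2]
grip_width: 42.6
```

```bash
python3 - <<'E'
from h import *
delta(grasp=[559,-109,164])
shot("scene","s3");shot("wrist","w3")
a=cv2.imread('pics/s3.png')[200:380,220:460];b=cv2.imread('pics/w3.png')[180:420,200:600]
cv2.imwrite('pics/c3.png',np.vstack([cv2.resize(a,(480,360)),cv2.resize(b,(480,240))]))
E
```

```text
t 6.5 pos [ 568.7 -108.3  151.5] z [ 0.424 -0.003 -0.906] y [-0.007 -1.     0.   ] F [-2.8  0.5  4.2] w 42.6 q [ 0.39  0.26 -0.28  2.14  0.06  0.31 -1.5 ]
delta tool units [-0.09  0.02  0.09]
```

View pics/c3.png

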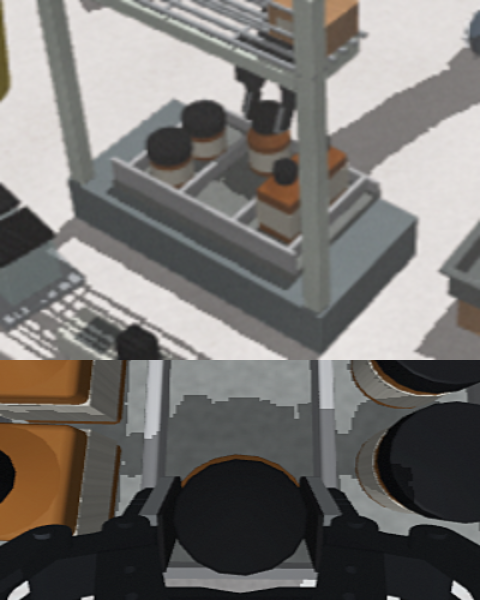

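The bottle is upright at the lip. Releasing and backing off along the tool axis.

Call:
carry_out([
  {"dx": 0, "dy": 0, "dz": 0, "rx": 0, "ry": 0, "rz": 0},
  {"dx": 0, "dy": 0, "dz": 0, "rx": 0, "ry": 0, "rz": 0},
  {"dx": 0, "dy": 0, "dz": 0, "rx": 0, "ry": 0, "rz": 0},
  {"dx": 0, "dy": 0, "dz": 0, "rx": 0, "ry": 0, "rz": 0},
  {"dx": 0, "dy": 0, "dz": 0, "rx": 0, "ry": 0, "rz": 0},
], jaw=0.72)

```text
time: 7.22
position: [567.7, -108.5, 150.7]
eef_rot: [3.066, -0.011, 0.68]
ft_force: [-1.1, -0.5, 0.1]
grip_width: 61.3
```

Call:
carry_out([
  {"dx": 0, "dy": 0, "dz": -0.3, "rx": 0, "ry": 0, "rz": 0},
  {"dx": 0, "dy": 0, "dz": -0.7, "rx": 0, "ry": 0, "rz": 0},
  {"dx": 0, "dy": 0, "dz": -0.9, "rx": 0, "ry": 0, "rz": 0},
  {"dx": 0, "dy": 0, "dz": -0.9, "rx": 0, "ry": 0, "rz": 0},
  {"dx": 0, "dy": 0, "dz": -0.6, "rx": 0, "ry": 0, "rz": 0},
])

```text
time: 7.85
position: [509.8, -108.1, 276.5]
eef_rot: [3.063, -0.011, 0.684]
ft_force: [-0.7, -0.5, -0.8]
grip_width: 61.9
```

```bash
python3 - <<'E'
from h import *
delta(grasp=[504,250,220])
shot("wrist","w4");P=np.load("w4.npy").reshape(-1,3)
def box(n,x,y,z):
    m=(P[:,0]>x[0])&(P[:,0]<x[1])&(P[:,1]>y[0])&(P[:,1]<y[1])&(P[:,2]>z[0])&(P[:,2]<z[1]);Q=P[m]
    print(n,len(Q),*( (Q.min(0).round(1),Q.max(0).round(1)) if len(Q) else ()))
box("cap",(525,600),(-145,-75),(170,178)); box("lip",(510,535),(-60,0),(97,104)); box("lip2",(510,535),(-240,-160),(97,104))
box("cap any",(525,600),(-145,-75),(150,180))
E
```

```text
t 7.85 pos [ 509.8 -108.1  276.5] z [ 0.425 -0.004 -0.905] y [-0.007 -1.     0.001] F [-0.7 -0.5 -0.8] w 61.9 q [ 0.53  0.   -0.36  2.11 -0.12  0.6  -1.32]
delta tool units [-0.79 -8.95  1.65]
cap 1574 [ 539.3 -129.4  170.1] [582.6 -86.  175.3]
lip 221 [522.7 -59.9  97.3] [530.8  -0.  103.5]
lip2 307 [ 519.1 -239.7   97.1] [ 534.6 -160.4  104. ]
cap any 1641 [ 539.  -129.4  150.8] [582.6 -86.  175.3]
```

View pics/w4.png

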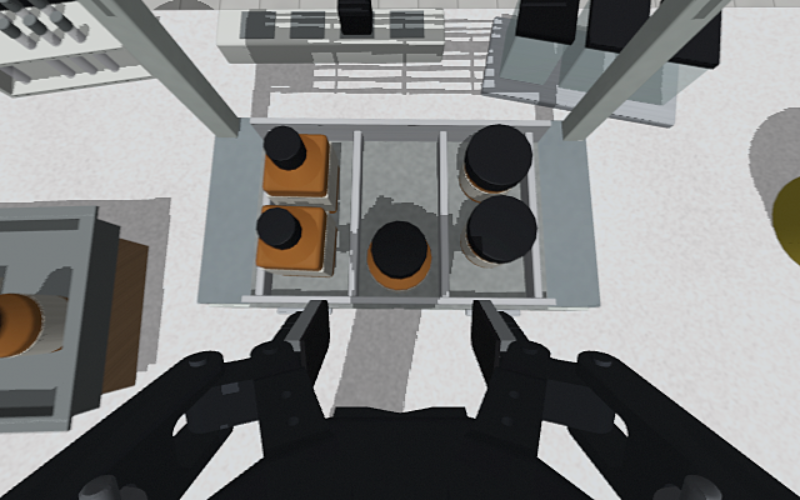

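Step 1 looks met: the cap is at (561,-108), about 34 mm behind the lip, and the lane middle is about -109. Moving to the tray.

Call:
carry_out([
  {"dx": 0, "dy": -0.9, "dz": 0, "rx": 0, "ry": 0, "rz": 0},
  {"dx": -0.2, "dy": -0.9, "dz": 0, "rx": 0, "ry": 0, "rz": 0},
  {"dx": -0.2, "dy": -0.9, "dz": 0, "rx": 0, "ry": 0, "rz": 0},
  {"dx": -0.2, "dy": -0.9, "dz": 0, "rx": 0, "ry": 0, "rz": 0},
  {"dx": -0.2, "dy": -0.9, "dz": 0, "rx": 0, "ry": 0, "rz": 0},
])

```text
time: 8.52
position: [482.0, 73.3, 260.6]
eef_rot: [3.065, -0.011, 0.681]
ft_force: [-0.2, 0.8, 0.9]
grip_width: 61.5
```

Call:
carry_out([
  {"dx": 0, "dy": -0.9, "dz": 0, "rx": 0, "ry": 0, "rz": 0},
  {"dx": 0, "dy": -0.9, "dz": 0, "rx": 0, "ry": 0, "rz": 0},
  {"dx": 0, "dy": -0.9, "dz": 0, "rx": 0, "ry": 0, "rz": 0},
  {"dx": 0, "dy": -0.9, "dz": 0.4, "rx": 0, "ry": 0, "rz": 0},
  {"dx": 0, "dy": -0.85, "dz": 0.4, "rx": 0, "ry": 0, "rz": 0},
])

```text
time: 9.15
position: [492.4, 231.7, 237.2]
eef_rot: [-3.068, 0.004, -0.669]
ft_force: [-0.2, -0.9, -0.6]
grip_width: 61.3
```

```bash
python3 - <<'E'
from h import *
shot("wrist","w5");P=np.load("w5.npy").reshape(-1,3)
def box(n,x,y,z):
    m=(P[:,0]>x[0])&(P[:,0]<x[1])&(P[:,1]>y[0])&(P[:,1]<y[1])&(P[:,2]>z[0])&(P[:,2]<z[1]);Q=P[m]
    print(n,len(Q),*( (Q.min(0).round(1),Q.max(0).round(1)) if len(Q) else ()))
box("cap",(470,540),(215,285),(151,162))
delta(grasp=[504,250,144])
E
```

```text
cap 1991 [482.1 230.5 152.6] [525.7 273.6 157.3]
t 9.2 pos [492.2 233.1 236.6] z [ 0.416  0.001 -0.909] y [ 0.    -1.    -0.001] F [ 0.5 -0.   0. ] w 61.3 q [-0.14  0.14 -0.57  2.08  0.56  0.68 -2.65]
delta tool units [-0.7  -0.42  2.7 ]
```

View pics/w5.png

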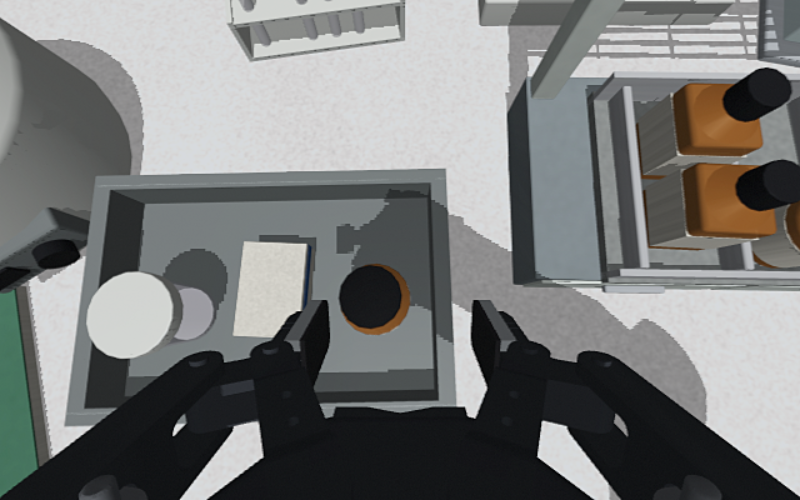

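q7 is near its range limit. The bottle is round, so I'll yaw the tilted tool about +25° around the vertical to face it radially.

Call:
carry_out([
  {"dx": 0, "dy": 0, "dz": 0, "rx": 0.416, "ry": 0, "rz": -0.909},
  {"dx": 0, "dy": 0, "dz": 0, "rx": 0.416, "ry": 0, "rz": -0.909},
  {"dx": 0, "dy": 0, "dz": 0, "rx": 0.416, "ry": 0, "rz": -0.909},
  {"dx": 0, "dy": 0, "dz": 0, "rx": 0.416, "ry": 0, "rz": -0.909},
  {"dx": 0, "dy": 0, "dz": 0, "rx": 0.416, "ry": 0, "rz": -0.909},
])

```text
time: 9.82
position: [493.2, 227.8, 238.5]
eef_rot: [-2.915, -0.639, -0.639]
ft_force: [-0.2, 0.4, 0.7]
grip_width: 61.6
```

```bash
python3 - <<'E'
from h import *
delta(grasp=[504,252,144])
E
```

```text
t 9.82 pos [493.2 227.8 238.5] z [ 0.381  0.174 -0.908] y [ 0.418 -0.909  0.002] F [-0.2  0.4  0.7] w 61.6 q [ 0.1   0.11 -0.67  2.1   0.24  0.53 -1.88]
delta tool units [-0.53 -0.44  2.83]
```

Call:
carry_out([
  {"dx": -0.27, "dy": -0.22, "dz": 0.5, "rx": 0, "ry": 0, "rz": 0},
  {"dx": -0.26, "dy": -0.22, "dz": 0.5, "rx": 0, "ry": 0, "rz": 0},
  {"dx": 0, "dy": 0, "dz": 0.3, "rx": 0, "ry": 0, "rz": 0},
  {"dx": 0, "dy": 0, "dz": 0.1, "rx": 0, "ry": 0, "rz": 0},
  {"dx": 0, "dy": 0, "dz": 0, "rx": 0, "ry": 0, "rz": 0},
])

```text
time: 10.45
position: [490.1, 245.9, 178.7]
eef_rot: [-2.915, -0.634, -0.639]
ft_force: [-0.5, -0.5, -0.6]
grip_width: 61.6
```

```bash
python3 - <<'E'
from h import *
shot("wrist","w6");P=np.load("w6.npy").reshape(-1,3)
m=(P[:,0]>470)&(P[:,0]<540)&(P[:,1]>215)&(P[:,1]<290)&(P[:,2]>152)&(P[:,2]<160);Q=P[m];print(len(Q),Q.min(0),Q.max(0),((Q.min(0)+Q.max(0))/2)[:2])
delta(grasp=[504,252,146])
E
```

```text
3434 [482.31791293 230.51212959 152.31879873] [525.88321141 273.79715225 157.543772  ] [504.10056217 252.15464092]
t 10.5 pos [490.1 246.  178.9] z [ 0.381  0.173 -0.908] y [ 0.415 -0.91   0.001] F [-0.5 -1.3 -0.3] w 61.4 q [-0.04  0.21 -0.6   2.17  0.48  0.42 -2.15]
delta tool units [-0.    0.01  1.38]
```

View pics/w6.png

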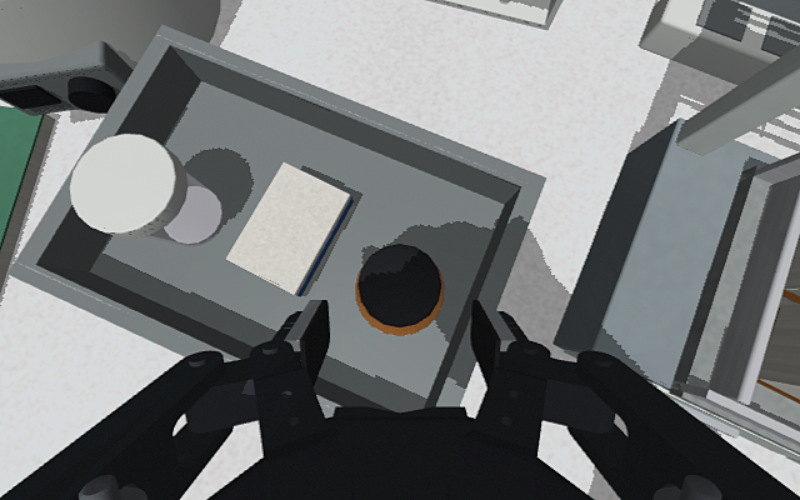

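The cap at (400,287) is centred between the pads. Descending and gripping.

Call:
carry_out([
  {"dx": 0, "dy": 0, "dz": 0.5, "rx": 0, "ry": 0, "rz": 0},
  {"dx": 0, "dy": 0, "dz": 0.5, "rx": 0, "ry": 0, "rz": 0},
  {"dx": 0, "dy": 0, "dz": 0.33, "rx": 0, "ry": 0, "rz": 0},
  {"dx": 0, "dy": 0, "dz": 0, "rx": 0, "ry": 0, "rz": 0},
  {"dx": 0, "dy": 0, "dz": 0, "rx": 0, "ry": 0, "rz": 0},
])

```text
time: 11.12
position: [510.3, 255.6, 130.9]
eef_rot: [-2.915, -0.635, -0.64]
ft_force: [-0.1, -0.3, 0.7]
grip_width: 61.3
```

Call:
carry_out([
  {"dx": 0, "dy": 0, "dz": 0, "rx": 0, "ry": 0, "rz": 0},
  {"dx": 0, "dy": 0, "dz": 0, "rx": 0, "ry": 0, "rz": 0},
  {"dx": 0, "dy": 0, "dz": 0, "rx": 0, "ry": 0, "rz": 0},
  {"dx": 0, "dy": 0, "dz": 0, "rx": 0, "ry": 0, "rz": 0},
  {"dx": 0, "dy": 0, "dz": 0, "rx": 0, "ry": 0, "rz": 0},
], jaw=0.3, squeeze=40)

```text
time: 11.75
position: [510.7, 255.7, 131.1]
eef_rot: [-2.914, -0.635, -0.642]
ft_force: [-0.9, -1.0, 7.0]
grip_width: 42.9
```

```bash
python3 - <<'E'
from h import *
delta(grasp=[504,252,260])
E
```

```text
t 11.75 pos [510.7 255.7 131.1] z [ 0.382  0.174 -0.908] y [ 0.416 -0.909  0.001] F [-0.9 -1.   7. ] w 42.9 q [-0.17  0.31 -0.47  2.17  0.68  0.33 -2.33]
delta tool units [ 1.18  0.02 -2.53]
```

Call:
carry_out([
  {"dx": 0.1, "dy": 0, "dz": -0.21, "rx": 0, "ry": 0, "rz": 0},
  {"dx": 0.27, "dy": 0, "dz": -0.58, "rx": 0, "ry": 0, "rz": 0},
  {"dx": 0.27, "dy": 0, "dz": -0.58, "rx": 0, "ry": 0, "rz": 0},
  {"dx": 0.27, "dy": 0, "dz": -0.58, "rx": 0, "ry": 0, "rz": 0},
  {"dx": 0.27, "dy": 0, "dz": -0.58, "rx": 0, "ry": 0, "rz": 0},
])

```text
time: 12.38
position: [509.7, 255.5, 242.2]
eef_rot: [-2.916, -0.636, -0.636]
ft_force: [0.9, -0.2, -2.6]
grip_width: 42.7
```

```bash
python3 - <<'E'
from h import *
delta(tcp=[510,-108,245])
E
```

```text
t 12.38 pos [509.7 255.5 242.2] z [ 0.379  0.173 -0.909] y [ 0.416 -0.909  0.001] F [ 0.9 -0.2 -2.6] w 42.7 q [ 0.06  0.16 -0.69  2.05  0.33  0.57 -1.99]
delta tool units [-3.41  8.26 -1.63]
```

Going straight in over the old bottle would put the wrist too close to the shelf. I'll carry the new bottle in over the low jars on the right instead, then move sideways behind the old one.

Call:
carry_out([
  {"dx": -0.2, "dy": 0.4, "dz": -0.09, "rx": 0, "ry": 0, "rz": 0},
  {"dx": -0.38, "dy": 0.8, "dz": -0.18, "rx": 0, "ry": 0, "rz": 0},
  {"dx": -0.38, "dy": 0.8, "dz": -0.18, "rx": 0, "ry": 0, "rz": 0},
  {"dx": -0.38, "dy": 0.8, "dz": -0.18, "rx": 0, "ry": 0, "rz": 0},
  {"dx": -0.38, "dy": 0.8, "dz": -0.18, "rx": 0, "ry": 0, "rz": 0},
])

```text
time: 13.0
position: [500.3, 92.1, 242.2]
eef_rot: [-2.915, -0.636, -0.637]
ft_force: [0.1, 0.1, -1.1]
grip_width: 42.9
```

Call:
carry_out([
  {"dx": -0.38, "dy": 0.8, "dz": -0.18, "rx": 0, "ry": 0, "rz": 0},
  {"dx": -0.38, "dy": 0.8, "dz": -0.18, "rx": 0, "ry": 0, "rz": 0},
  {"dx": -0.38, "dy": 0.8, "dz": -0.18, "rx": 0, "ry": 0, "rz": 0},
  {"dx": -0.38, "dy": 0.8, "dz": -0.18, "rx": 0, "ry": 0, "rz": 0},
  {"dx": -0.2, "dy": 0.4, "dz": -0.09, "rx": 0, "ry": 0, "rz": 0},
])

```text
time: 13.62
position: [491.3, -71.3, 243.1]
eef_rot: [-2.916, -0.632, -0.638]
ft_force: [-0.4, 0.0, -1.3]
grip_width: 43.0
```

Call:
carry_out([
  {"dx": 0, "dy": 0, "dz": 0, "rx": -0.416, "ry": 0, "rz": 0.909},
  {"dx": 0, "dy": 0, "dz": 0, "rx": -0.416, "ry": 0, "rz": 0.909},
  {"dx": 0, "dy": 0, "dz": 0, "rx": -0.416, "ry": 0, "rz": 0.909},
  {"dx": 0, "dy": 0, "dz": 0, "rx": -0.416, "ry": 0, "rz": 0.909},
  {"dx": 0, "dy": 0, "dz": 0, "rx": -0.416, "ry": 0, "rz": 0.909},
])

```text
time: 14.25
position: [491.2, -69.0, 242.9]
eef_rot: [3.068, -0.014, 0.67]
ft_force: [0.3, -0.6, -1.3]
grip_width: 42.7
```

```bash
python3 - <<'E'
from h import *
delta(tcp=[510,-197,225])
shot("wrist","w7"); shot("scene","s7")
a=cv2.imread('pics/w7.png');b=cv2.imread('pics/s7.png')[100:400,180:560]
cv2.imwrite('pics/c7.png',np.hstack([cv2.resize(a,(440,275)),cv2.resize(b,(348,275))]))
E
```

```text
t 14.25 pos [491.2 -69.  242.9] z [ 0.417 -0.003 -0.909] y [-0.009 -1.    -0.   ] F [ 0.3 -0.6 -1.3] w 42.7 q [ 0.63  0.   -0.55  2.19 -0.06  0.52 -1.46]
delta tool units [0.27 3.2  0.61]
```

View pics/c7.png

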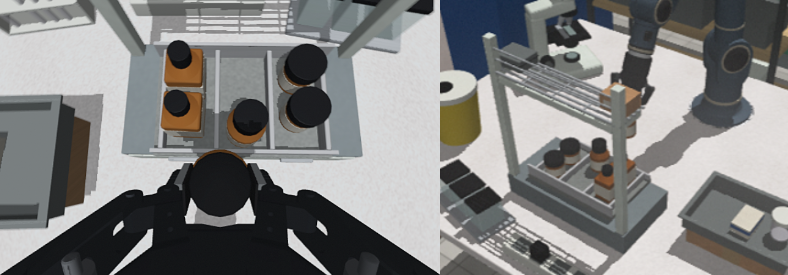

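Bottle hangs upright in the grip. Shift right, then in over the jars.

Call:
carry_out([
  {"dx": -0.04, "dy": 0.64, "dz": 0.1, "rx": 0, "ry": 0, "rz": 0},
  {"dx": -0.04, "dy": 0.64, "dz": 0.1, "rx": 0, "ry": 0, "rz": 0},
  {"dx": -0.04, "dy": 0.64, "dz": 0.1, "rx": 0, "ry": 0, "rz": 0},
  {"dx": -0.04, "dy": 0.64, "dz": 0.1, "rx": 0, "ry": 0, "rz": 0},
  {"dx": -0.04, "dy": 0.64, "dz": 0.1, "rx": 0, "ry": 0, "rz": 0},
])

```text
time: 14.98
position: [491.8, -198.3, 221.5]
eef_rot: [3.068, -0.009, 0.672]
ft_force: [0.4, -0.3, -1.7]
grip_width: 42.9
```

Call:
carry_out([
  {"dx": 0.5, "dy": 0, "dz": 0.23, "rx": 0, "ry": 0, "rz": 0},
  {"dx": 0.5, "dy": 0, "dz": 0.23, "rx": 0, "ry": 0, "rz": 0},
  {"dx": 0.5, "dy": 0, "dz": 0.23, "rx": 0, "ry": 0, "rz": 0},
  {"dx": 0.5, "dy": 0, "dz": 0.23, "rx": 0, "ry": 0, "rz": 0},
  {"dx": 0, "dy": 0, "dz": 0, "rx": 0, "ry": 0, "rz": 0},
])

```text
time: 15.6
position: [581.2, -197.7, 221.5]
eef_rot: [-3.069, 0.008, -0.672]
ft_force: [-0.3, -0.3, -1.5]
grip_width: 42.5
```

```bash
python3 - <<'E'
from h import *
delta(tcp=[640,-195,221])
E
```

```text
t 15.6 pos [ 581.2 -197.7  221.5] z [ 0.418 -0.001 -0.908] y [-0.005 -1.    -0.001] F [-0.3 -0.3 -1.5] w 42.5 q [ 0.67  0.24 -0.4   1.98 -0.06  0.53 -1.23]
delta tool units [ 1.33 -0.08  0.63]
```

Call:
carry_out([
  {"dx": 0.44, "dy": 0, "dz": 0.21, "rx": 0, "ry": 0, "rz": 0},
  {"dx": 0.44, "dy": 0, "dz": 0.21, "rx": 0, "ry": 0, "rz": 0},
  {"dx": 0.45, "dy": 0, "dz": 0.21, "rx": 0, "ry": 0, "rz": 0},
  {"dx": 0, "dy": 0, "dz": 0, "rx": 0, "ry": 0, "rz": 0},
  {"dx": 0, "dy": 0, "dz": 0, "rx": 0, "ry": 0, "rz": 0},
])

```text
time: 16.23
position: [638.5, -198.5, 220.7]
eef_rot: [3.068, -0.011, 0.67]
ft_force: [-1.2, -0.5, -2.2]
grip_width: 43.0
```

Call:
carry_out([
  {"dx": 0, "dy": -0.5, "dz": 0, "rx": 0, "ry": 0, "rz": 0},
  {"dx": 0, "dy": -0.6, "dz": 0, "rx": 0, "ry": 0, "rz": 0},
  {"dx": 0, "dy": -0.6, "dz": 0, "rx": 0, "ry": 0, "rz": 0},
  {"dx": 0, "dy": -0.5, "dz": 0, "rx": 0, "ry": 0, "rz": 0},
  {"dx": 0, "dy": 0, "dz": 0, "rx": 0, "ry": 0, "rz": 0},
])

```text
time: 16.85
position: [639.2, -108.6, 221.3]
eef_rot: [3.068, -0.006, 0.672]
ft_force: [0.7, -0.8, -1.1]
grip_width: 43.1
```

```bash
python3 - <<'E'
from h import *
delta(tcp=[640,-109,149])
E
```

```text
t 16.85 pos [ 639.2 -108.6  221.3] z [ 0.418 -0.002 -0.909] y [-0.004 -1.    -0.   ] F [ 0.7 -0.8 -1.1] w 43.1 q [ 0.4   0.28 -0.33  1.92  0.1   0.52 -1.54]
delta tool units [-0.74  0.01  1.65]
```

Call:
carry_out([
  {"dx": -0.2, "dy": 0, "dz": 0.44, "rx": 0, "ry": 0, "rz": 0},
  {"dx": -0.2, "dy": 0, "dz": 0.44, "rx": 0, "ry": 0, "rz": 0},
  {"dx": -0.18, "dy": 0, "dz": 0.4, "rx": 0, "ry": 0, "rz": 0},
  {"dx": -0.1, "dy": 0, "dz": 0.22, "rx": 0, "ry": 0, "rz": 0},
  {"dx": 0, "dy": 0, "dz": 0, "rx": 0, "ry": 0, "rz": 0},
])

```text
time: 17.48
position: [639.6, -111.4, 154.6]
eef_rot: [3.068, -0.013, 0.67]
ft_force: [0.1, 0.8, -0.4]
grip_width: 42.9
```

Call:
carry_out([
  {"dx": -0.02, "dy": 0, "dz": 0.045, "rx": 0, "ry": 0, "rz": 0},
  {"dx": -0.02, "dy": 0, "dz": 0.045, "rx": 0, "ry": 0, "rz": 0},
  {"dx": 0, "dy": 0, "dz": 0, "rx": 0, "ry": 0, "rz": 0},
  {"dx": 0, "dy": 0, "dz": 0, "rx": 0, "ry": 0, "rz": 0},
  {"dx": 0, "dy": 0, "dz": 0, "rx": 0, "ry": 0, "rz": 0},
])

```text
time: 18.1
position: [640.3, -110.4, 151.5]
eef_rot: [3.067, -0.011, 0.672]
ft_force: [0.6, 0.6, -1.4]
grip_width: 43.0
```

```bash
python3 - <<'E'
from h import *
delta(tcp=[640,-109,149])
shot("scene","s8");shot("wrist","w8")
a=cv2.imread('pics/s8.png')[180:400,200:470];b=cv2.imread('pics/w8.png')
cv2.imwrite('pics/c8.png',np.hstack([cv2.resize(a,(395,320)),cv2.resize(b[100:,100:700],(400,267)) if 0 else cv2.resize(b[100:420,200:600],(400,320))]))
E
```

```text
t 18.1 pos [ 640.3 -110.4  151.5] z [ 0.418 -0.003 -0.908] y [-0.007 -1.    -0.   ] F [ 0.6  0.6 -1.4] w 43.0 q [ 0.36  0.37 -0.29  1.99  0.15  0.37 -1.59]
delta tool units [-0.03 -0.04  0.05]
```

View pics/c8.png

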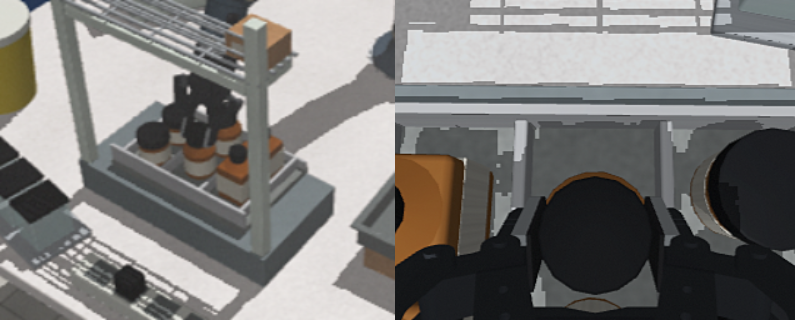

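Still hanging, upright, with the old bottle in place. Lowering the last few mm gently.

Call:
carry_out([
  {"dx": -0.01, "dy": 0, "dz": 0.023, "rx": 0, "ry": 0, "rz": 0},
  {"dx": -0.01, "dy": 0, "dz": 0.023, "rx": 0, "ry": 0, "rz": 0},
  {"dx": -0.01, "dy": 0, "dz": 0.023, "rx": 0, "ry": 0, "rz": 0},
  {"dx": 0, "dy": 0, "dz": 0, "rx": 0, "ry": 0, "rz": 0},
  {"dx": 0, "dy": 0, "dz": 0, "rx": 0, "ry": 0, "rz": 0},
])

```text
time: 18.82
position: [640.7, -110.5, 149.3]
eef_rot: [3.067, -0.011, 0.674]
ft_force: [-3.6, 0.2, 4.9]
grip_width: 43.0
```

Call:
carry_out([
  {"dx": -0.01, "dy": 0, "dz": 0.023, "rx": 0, "ry": 0, "rz": 0},
  {"dx": 0, "dy": 0, "dz": 0, "rx": 0, "ry": 0, "rz": 0},
  {"dx": 0, "dy": 0, "dz": 0, "rx": 0, "ry": 0, "rz": 0},
  {"dx": 0, "dy": 0, "dz": 0, "rx": 0, "ry": 0, "rz": 0},
  {"dx": 0, "dy": 0, "dz": 0, "rx": 0, "ry": 0, "rz": 0},
])

```text
time: 19.45
position: [641.2, -110.4, 149.4]
eef_rot: [3.066, -0.011, 0.676]
ft_force: [-5.4, 0.7, 11.1]
grip_width: 42.5
```

Call:
carry_out([
  {"dx": 0.01, "dy": 0, "dz": -0.023, "rx": 0, "ry": 0, "rz": 0},
  {"dx": 0, "dy": 0, "dz": 0, "rx": 0, "ry": 0, "rz": 0},
  {"dx": 0, "dy": 0, "dz": 0, "rx": 0, "ry": 0, "rz": 0},
  {"dx": 0, "dy": 0, "dz": 0, "rx": 0, "ry": 0, "rz": 0},
  {"dx": 0, "dy": 0, "dz": 0, "rx": 0, "ry": 0, "rz": 0},
], jaw=0.72)

```text
time: 20.08
position: [640.2, -110.4, 148.1]
eef_rot: [3.068, -0.011, 0.672]
ft_force: [-0.1, -0.3, 0.5]
grip_width: 61.4
```

Call:
carry_out([
  {"dx": 0, "dy": 0, "dz": -0.2, "rx": 0, "ry": 0, "rz": 0},
  {"dx": 0, "dy": 0, "dz": -0.4, "rx": 0, "ry": 0, "rz": 0},
  {"dx": 0, "dy": 0, "dz": -0.6, "rx": 0, "ry": 0, "rz": 0},
  {"dx": 0, "dy": 0, "dz": -0.8, "rx": 0, "ry": 0, "rz": 0},
  {"dx": -0.3, "dy": 0, "dz": -0.8, "rx": 0, "ry": 0, "rz": 0},
])

```text
time: 20.7
position: [582.6, -109.9, 247.5]
eef_rot: [3.066, -0.01, 0.676]
ft_force: [-0.1, 0.1, 0.3]
grip_width: 61.3
```

Call:
carry_out([
  {"dx": -0.6, "dy": 0, "dz": -0.7, "rx": 0, "ry": 0, "rz": 0},
  {"dx": -0.6, "dy": 0, "dz": -0.7, "rx": 0, "ry": 0, "rz": 0},
  {"dx": -0.3, "dy": 0, "dz": -0.4, "rx": 0, "ry": 0, "rz": 0},
  {"dx": 0, "dy": 0, "dz": 0, "rx": 0, "ry": 0, "rz": 0},
  {"dx": 0, "dy": 0, "dz": 0, "rx": 0, "ry": 0, "rz": 0},
])

```text
time: 21.32
position: [498.4, -109.4, 285.8]
eef_rot: [3.067, -0.011, 0.673]
ft_force: [-0.4, 0.0, 0.3]
grip_width: 61.9
```

```bash
python3 - <<'E'
from h import *
delta()
shot("wrist","w9");P=np.load("w9.npy").reshape(-1,3)
def box(n,x,y,z):
    m=(P[:,0]>x[0])&(P[:,0]<x[1])&(P[:,1]>y[0])&(P[:,1]<y[1])&(P[:,2]>z[0])&(P[:,2]<z[1]);Q=P[m]
    print(n,len(Q),*( (Q.min(0).round(1),Q.max(0).round(1)) if len(Q) else ()))
box("old",(525,600),(-145,-75),(169,179));box("new",(600,670),(-145,-75),(169,179))
box("lip",(515,532),(-145,-75),(97,103))
E
```

```text
t 21.32 pos [ 498.4 -109.4  285.8] z [ 0.419 -0.003 -0.908] y [-0.007 -1.     0.   ] F [-0.4  0.   0.3] w 61.9 q [ 0.58 -0.03 -0.39  2.11 -0.14  0.64 -1.29]
old 1455 [ 539.1 -129.4  169.2] [582.1 -86.4 175.6]
new 1313 [ 612.3 -131.9  169. ] [656.7 -88.9 175.3]
lip 280 [ 520.8 -144.7   97. ] [532.  -75.2 102.1]
```

View pics/w9.png

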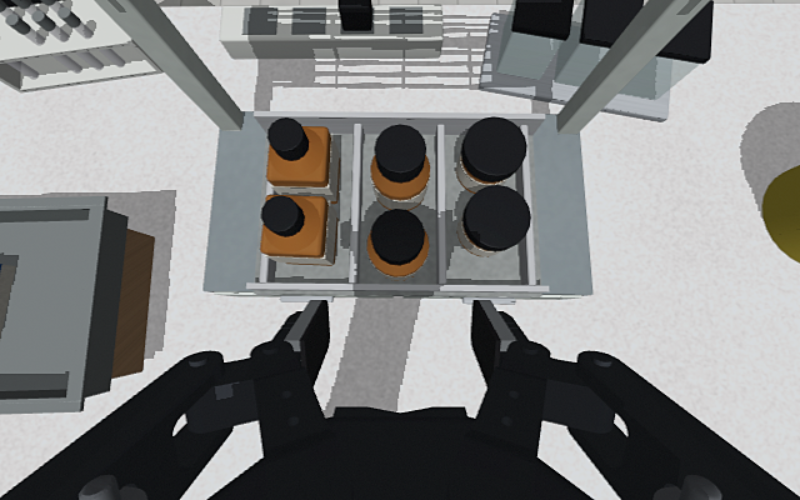

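Both bottles stand upright in the middle lane. The old cap is at (560.6,-107.9), about 34 mm behind the lip. The new cap is at (634.5,-110.4), about 108 mm behind it. The gripper is clear, so I'm handing in.

```bash
python3 -c "
from bench import *
print(job_done())"
```

```text
the job is handed in; nothing more can be done
None
```

I drew the old bottle forward in the middle lane, gripping its cap with the tool tilted 25°. I then took the new bottle from the tray and brought it in over the low jars, under the shelf. I set it down behind the old one, released it and backed the gripper away. The job was handed in at about 21 s of the 67 s allowed; no verdict was reported.

My last wrist picture and depth reading, taken before handing in, showed:

| | Distance behind lip | Allowed | Offset from lane middle | Allowed |
|---|---|---|---|---|
| Old bottle | about 34 mm | 20–44 mm | about 1–2 mm | 20 mm |
| New bottle | about 108 mm | 82–150 mm | about 1 mm | 20 mm |

- **Upright and clear:** both bottles looked upright, both cap tops were at about 174 mm, the height expected on the deck, and the force on the tool was near zero.
- **Other stock:** the jars and square bottles looked unmoved. I did not measure them, and I did not recheck the shelf boxes or the rest of the tray at the end.
- **Disagreement:** early on, the scene and top cameras differed by 3 to 5 mm in y on the bottle positions. I used close wrist-camera readings instead.
- **Near limit:** joint 7 came within 0.01 rad of its range limit (-2.65, limit -2.66) on the first approach to the tray. I turned the tool 25° to move it clear.

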